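# Stop pin into the end eye of the roller track

### The arm

A 7-joint arm with a two-finger parallel gripper is mounted at the origin on the work surface. World frame = base frame: x ahead of the robot, y to its left, z up, the work surface at z = 0. Lengths are in m, angles in rad, forces in N, time in s.
With the tool pointing down it reaches from about 0.425 to 0.925 m from the base axis. Payload 6.8 kg.
Tool frame: the origin (TCP) lies between the finger pads; the fingertips stand 17 mm ahead of it and the grasp point (between the pads) lies 2 mm behind it; z points along the fingers, y is the direction in which the jaws open and shut (so a half turn about z gives the same grasp; the last joint's range is limited). The gripper opens to 85 mm and grips with 20 to 120 N. Pads are 22 mm wide; open, the fingers measure 114 mm over their backs; the gripper's body (76 mm by 85 mm) begins 54 mm behind the grasp point. The pads swing forward as they close: fully open they stand 13 mm farther back than shut.
Start: joints at [1.177, 0.477, 0.022, 1.555, -0.011, 1.109, -0.083], TCP at [0.19, -0.648, 0.248] pointing down, gripper open.
Joint ranges: [-2.96, 2.96], [-0.34, 2.1], [-1.41, 1.46], [0.24, 2.44], [-1.37, 4.51], [0.17, 1.92], [-2.96, 2.96]. Speed limits (rad/s): [2.39, 2.39, 3.14, 3.14, 3.14, 3.14, 3.14].

### API

Orientations are given as a unit quaternion [w, x, y, z].
In Python, from station import bot gives the robot as it stands. The module is installed in compiled form; this text tells all that it offers.
- The arm moves only by the tool carry_out, never from a script. Its argument "moves" is a list of rows, each a list of 3 entries, a list of its own where there are three numbers: the turn, a rotation vector about the tool's x, y, z in degrees, then the shift along the tool's x, y, z in cm, then the finger opening in cm, from 0 to 8.54. A call has 1 to 5 rows; each row is the pose to reach, as a shift and turn from the pose commanded when the call began, along the tool's axes at that moment; what a row does not reach only later rows make up. A row lasts 1/8 s, in which the tool goes at most 62.5 mm and 10.7 degrees, less where a joint would pass 70% of its speed; a pose out of reach is approached as far as the arm can. A call with a gripper value outside its range is refused whole. The fingers move at their own pace and stop on an object; "newtons" is the grip in N (left out, the last holds). Time passes only in rows, so rows that repeat a pose let the fingers close. It gives the time, the measured TCP pose, the force and the opening at its end, in the units of the state.
- bot.get_obs(): the state, without advancing time (a new reading comes with each control period).
- bot.read_camera(name): name is "side" or "top" or "wrist"; returns the picture (480x640x3 uint8, red, green, blue); there is no depth.
- bot.camera_info(name): a dict with "vertical_fov" (degrees; the focal length in pixels is half the picture's height over the tangent of half this angle, whatever the lens; pixels are square), "cx", "cy" (the principal point, pixels), "position" and "attitude" of the camera in the world. Camera axes: x right, y up, looking along -z (the intrinsics and any distortion apply to the point x, -y, -z); pixel columns grow to the right and rows downward; lengths in m; the calibration is good to about 2 mm. The wrist camera is an equidistant fisheye: a pixel r from the principal point sees the ray r / f radians off the axis. A picture is of the moment at which its call begins: read the wrist's pose just before it. camera_info takes no time and is no camera call; for the wrist camera it gives the pose at the moment of the call.
- bot.hand_in(): hands the job in, once; it reports no verdict.
Trained networks look in the newest picture that a camera, given by its name, has taken for a name from the list of things; names that differ only in an ending like _2 or _b are one class to them, and where a whole thing is asked for, a point or a joint stands for the part that bears it (a point fixed in the world has none). Each returns a list of dicts, best first, with "score" (0 to 1); they miss things now and then, are a little off and sometimes report something else, mostly with a low value. They report only what shows in the picture. A call takes as long as a camera call. They do not tell look-alikes from the thing itself.
- bot.silhouettes(label, camera): "region" (480x640 bool, what is visible of it) and "location" ([column, row] in pixels, amid what is visible of it).
The state is a dict: "t": time; "q": joint angles; "joint_vel": joint speeds; "joint_torque": joint torques, N m; "eef_pos": TCP position; "tool_rot": TCP orientation; "contact_force": force on the tool from outside, world axes, zero at the start; "torque": the same for the moment, N m; "gripper_width": opening from 0.0 (shut) to 1.0 (fully open).
Only numpy, scipy, OpenCV 4.12 (cv2) and the standard library are available. Lean on these libraries where they do the work, as an engineer would, in place of code of your own. Each camera call takes 0.05 s, during which the arm holds its last target. There are 200 camera calls.

### The job

Keep the stock bin from rolling off the roller track: take the tallest of the three pins out of the plywood rack and lower it, upright, through the eye at the near end of the track until its collar rests flat on the eye, then let go. Hold it all the way down rather than dropping it in, and leave the other two pins standing in the rack.

Things in the scene. Friction and masses are not known exactly. Their poses are not given: they have to be found in the camera images.
- stop_pin: Tallest of three plain steel pins standing in the plywood rack, in any of its holes. Post 22 mm in diameter, 80 mm tall, to grip; below it a round collar 60 mm wide, 6 mm thick; below that a shank 14 mm in diameter, 75 mm long, tapered end. About 0.36 kg. Origin on the axis at the collar's underside, z up: post from z = 6 to 86 mm, shank down to -75 mm.
- end_eye (a point): Centre of the bore, at the top face, of the fixed level steel ring at the middle of the roller track's near end: 70 mm across, bore 34 mm, 8 mm thick, top 95 mm above the table, open below. x runs along the track (starts 55 mm beyond, 166 mm wide), z up. A loose bin 110 mm tall stands on the 85 mm high rollers, over 100 mm away. An equal eye on the track's long side is not meant.
- short_pin: Steel pin in the rack, to be left: same collar and shank, post only 35 mm tall. Origin on the axis at the collar's underside, z up. The fixed rack, 100 x 310 mm, has three 24 mm holes 100 mm apart in a row; the collars rest on its top, 100 mm above the table, and the shanks hang free.
- knob_pin: Steel pin in the rack, to be left: same collar and shank, with a ball knob 30 mm in diameter instead of the post, its top 43 mm above the origin. Origin on the axis at the collar's underside, z up.
There are look-alikes about, which are no part of the job. What is shaped like the stop_pin but green is not meant. What is shaped like the short_pin but yellow is not meant.

How it is judged:
By the outcome, as a careful person would: the job done as asked, in the order asked, and still so for the second after the job is handed in, with the robot touching nothing.
It also fails if it takes over 45 s, if anything falls off the work surface, if the arm or the gripper's body presses on something with over 40 N, if the wrist force passes 120 N, or if a joint passes its speed limit or range.

## Working session

There is one attempt and no reset: what is moved stays moved. The work goes in short steps, Python scripts to look and compute and a tool call to move; the robot and the scene stay as the last step left them, time stands still between calls to the robot, and variables do not carry over. Pictures are saved under pics/ and viewed, about 8 in all and at most 12, crops included, and the job is handed in when it is done.

Besides the shell and the picture viewer there is one more tool, called after "Emit:" as a command line: name --argument value ..., lists and objects as JSON in quotes. carry_out: Moves the arm, as the interface text tells. Its arguments: {"type":"object","properties":{"moves":{"type":"array"},"newtons":{"type":"number"}},"required":["moves"]}

```bash
mkdir -p pics
cat > h.py <<'E'
import numpy as np, cv2
from station import bot
from scipy.spatial.transform import Rotation as R
def rot(q): q=np.array(q,float); return R.from_quat([q[1],q[2],q[3],q[0]]) if q.shape==(4,) else R.from_matrix(q)
def f(i): return 240/np.tan(np.radians(i["vertical_fov"])/2)
def plane(i,px,z,fish=False):
    u=np.array([px[0]-i["cx"],px[1]-i["cy"]])/f(i)
    if fish:
        r=np.linalg.norm(u)+1e-12; d=np.r_[np.sin(r)*u/r,np.cos(r)]
    else: d=np.r_[u,1]
    d=rot(i["attitude"]).apply([d[0],-d[1],-d[2]]); p=np.array(i["position"])
    return p+d*(z-p[2])/d[2]
def proj(i,P,fish=False):
    c=rot(i["attitude"]).inv().apply(np.array(P)-i["position"]); d=np.array([c[0],-c[1],-c[2]])
    n=np.hypot(d[0],d[1])+1e-12
    u=d[:2]/n*np.arctan2(n,d[2]) if fish else d[:2]/d[2]
    return u*f(i)+[i["cx"],i["cy"]]
def snap(c,name):
    i=bot.camera_info(c); im=bot.read_camera(c); cv2.imwrite(f"pics/{name}.png",im[:,:,::-1]); return i,im
def tool(P,o=None):
    o=o or bot.get_obs(); return rot(o["tool_rot"]).inv().apply(np.array(P)-o["eef_pos"])*100
E
python3 - <<'E'
from h import *
np.set_printoptions(precision=3,suppress=True)
for c in ("top","side","wrist"):
    i,im=snap(c,c+"1"); print(c,i)
    for l in ("stop_pin","short_pin","knob_pin"):
        for d in bot.silhouettes(l,c):
            r=np.argwhere(d["region"]); print(l,round(d["score"],2),d["location"],r.min(0)[::-1],r.max(0)[::-1],len(r))
print(bot.get_obs())
a=cv2.imread("pics/top1.png");b=cv2.imread("pics/side1.png")
E
```

```text
top {'vertical_fov': 51.32452996218433, 'cx': 322.6308406122037, 'cy': 240.0391160967394, 'position': array([ 0.401, -0.105,  1.115]), 'attitude': array([-0.7  , -0.06 ,  0.065,  0.708])}
stop_pin 0.79 [495.9, 264.4] [482 255] [516 281] 699
stop_pin 0.76 [433.0, 278.0] [419 262] [448 290] 683
stop_pin 0.39 [337.3, 254.8] [323 240] [352 268] 660
short_pin 0.88 [383.5, 265.1] [371 251] [399 279] 682
short_pin 0.58 [380.8, 197.4] [368 185] [395 211] 569
knob_pin 0.78 [338.9, 253.3] [323 240] [352 269] 669
knob_pin 0.63 [433.5, 277.1] [419 262] [448 290] 675
side {'vertical_fov': 50.436211582678304, 'cx': 321.73239757923994, 'cy': 237.73695964595925, 'position': array([ 0.383, -0.708,  0.866]), 'attitude': array([ 0.925,  0.346, -0.048, -0.149])}
stop_pin 0.88 [331.4, 361.5] [313 333] [348 382] 1223
stop_pin 0.83 [372.9, 450.8] [352 422] [392 470] 1455
short_pin 0.96 [331.4, 313.1] [309 295] [342 327] 840
short_pin 0.74 [400.3, 298.1] [386 282] [417 321] 829
knob_pin 0.84 [324.1, 267.0] [306 251] [337 280] 726
wrist {'vertical_fov': 65.70646984690485, 'cx': 311.64090048755446, 'cy': 237.55016607159396, 'position': array([ 0.259, -0.627,  0.373]), 'attitude': array([ 0.792, -0.115,  0.087, -0.593])}
{'t': 0.6, 'q': array([ 1.177,  0.477,  0.022,  1.555, -0.011,  1.109, -0.083]), 'joint_vel': array([-0.001,  0.002, -0.   ,  0.002, -0.   ,  0.001, -0.   ]), 'joint_torque': array([ -0.001, -59.601,   1.605, -28.142,   0.012,   0.002,   0.   ]), 'eef_pos': array([ 0.19 , -0.648,  0.248]), 'tool_rot': array([0.   , 0.99 , 0.142, 0.   ]), 'contact_force': array([ 0.005, -0.424,  0.066]), 'torque': array([0.011, 0.002, 0.047]), 'gripper_width': 0.9998402285254601}
```

View pics/top1.png

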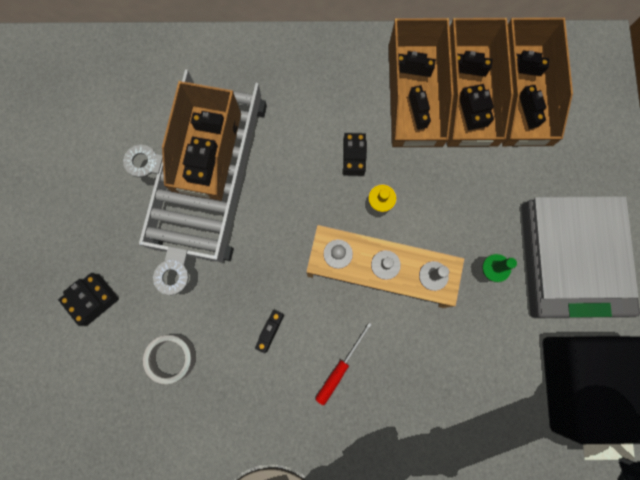

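View pics/side1.png

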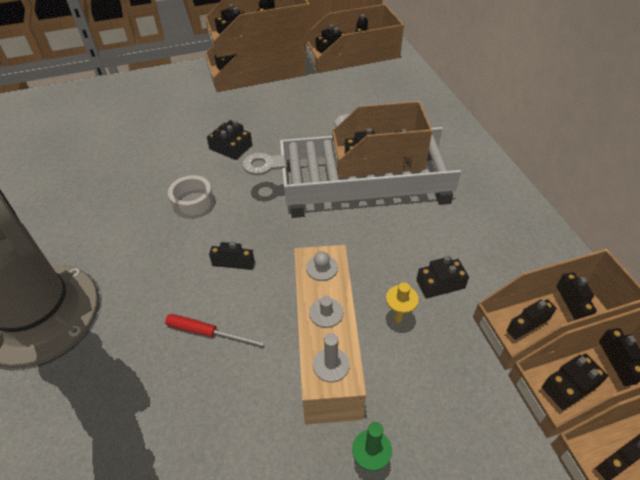

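The top view shows the tall steel pin at the rack's right end (433,277), with the short pin at (385,264), the knob pin at (338,253) and a green look-alike at (497,267). The near-end eye is at about (171,278). In the side view the tall pin is at (331,360) and the eye at (258,163).

```bash
python3 - <<'E'
from h import *
np.set_printoptions(precision=4,suppress=True)
T=bot.camera_info("top");S=bot.camera_info("side")
for n,a,b,z in (("pin collar",(433.5,276.5),(331,364),.106),("short",(385,264),(325,313),.106),("knob",(338,253),(321.5,267),.106),("green",(495,268),(372,450),.08),("eye",(171,278),(258,163),.095)):
    print(n,plane(T,a,z),plane(S,b,z))
print("posttop side",plane(S,(330.5,337),.186),"posttop top",plane(T,(440,272),.186))
print("bin",plane(T,(195,195),.085),"nearrollers",plane(T,(142,243),.1),plane(T,(220,258),.1))
o=bot.get_obs();print(rot(o["tool_rot"]).as_matrix())
E
python3 - <<'E'
import cv2
a=cv2.imread("pics/top1.png");b=cv2.imread("pics/side1.png")
import numpy as np
f=lambda im,x,y,s:cv2.resize(im[y-s:y+s,x-s:x+s],(400,300*400//300),interpolation=cv2.INTER_CUBIC)
cv2.imwrite("pics/crop1.png",np.hstack([f(a,171,278,30),f(b,258,163,30)]))
E
```

```text
pin collar [ 0.5049 -0.3379  0.106 ] [ 0.5072 -0.3411  0.106 ]
short [ 0.5315 -0.2403  0.106 ] [ 0.5284 -0.2457  0.106 ]
knob [ 0.5552 -0.145   0.106 ] [ 0.554  -0.1472  0.106 ]
green [ 0.5239 -0.4735  0.08  ] [ 0.5247 -0.481   0.08  ]
eye [0.509  0.1968 0.095 ] [0.5112 0.1947 0.095 ]
posttop side [ 0.5076 -0.3374  0.186 ] posttop top [ 0.505  -0.3321  0.186 ]
bin [0.6865 0.1561 0.085 ] nearrollers [0.5814 0.2578 0.1   ] [0.5484 0.0968 0.1   ]
[[ 0.9595  0.2819  0.    ]
 [ 0.2819 -0.9595 -0.    ]
 [ 0.      0.     -1.    ]]
```

View pics/crop1.png

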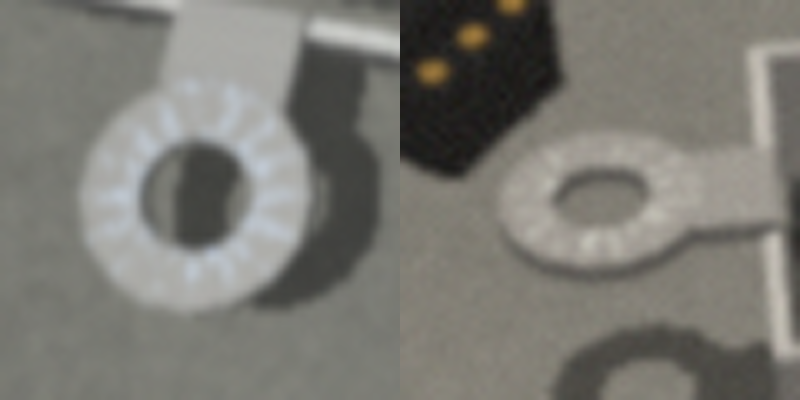

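Emit:
carry_out --moves '[[[0,0,0],[4,-2.1,-1],8.5],[[0,0,0],[9,-4.8,-2],8.5],[[0,0,0],[14,-7.5,-2],8.5],[[0,0,0],[19,-10.2,-2],8.5],[[0,0,0],[24,-12.8,-2],8.5]]' --newtons 80

```text
t: 1.23
eef_pos: [0.3857, -0.4558, 0.2687]
tool_rot: [0.0, 0.99, 0.142, 0.0]
contact_force: [-0.7, 0.6, -0.5]
gripper_width: 1.001
```

Emit:
carry_out --moves '[[[0,0,0],[5,-2.7,0],8.5],[[0,0,0],[10,-5.4,0],8.5],[[0,0,0],[13.5,-7.2,0],8.5],[[0,0,0],[15.1,-8.0,0],8.5],[[0,0,0],[15.1,-8.0,0],8.5]]'

```text
t: 1.85
eef_pos: [0.5071, -0.3376, 0.2682]
tool_rot: [0.0, 0.99, 0.143, -0.0]
contact_force: [-0.9, 0.0, -0.4]
gripper_width: 0.997
```

Run:
```python
from h import *
np.set_printoptions(precision=4,suppress=True)
i,im=snap("wrist","wrist2"); o=bot.get_obs(); print(o["t"],o["eef_pos"],o["tool_rot"],i)
for l in ("stop_pin","short_pin","knob_pin"):
    for d in bot.silhouettes(l,"wrist"):
        r=np.argwhere(d["region"]); print(l,round(d["score"],2),d["location"],r.min(0)[::-1],r.max(0)[::-1])
for P in ((.506,-.338,.186),(.506,-.338,.106)): print(proj(i,P,True))
print("shift",tool((.506,-.338,.150),o))
```

```text
1.9 [ 0.5059 -0.3391  0.2682] [ 0.0003  0.9899  0.1418 -0.0005] {'vertical_fov': 65.70646984690485, 'cx': 311.64090048755446, 'cy': 237.55016607159396, 'position': array([ 0.5758, -0.3172,  0.3927]), 'attitude': array([ 0.7929, -0.1157,  0.0864, -0.592 ])}
stop_pin 0.77 [466.4, 243.6] [430 209] [509 284]
stop_pin 0.76 [316.4, 226.5] [277 188] [350 273]
short_pin 0.78 [263.1, 15.9] [226   0] [296  32]
short_pin 0.77 [205.5, 164.3] [172 126] [241 199]
knob_pin 0.59 [108.6, 111.1] [77 77] [140 145]
[311.8365 255.8338]
[311.7881 222.3653]
shift [ 0.0564 -0.104  11.818 ]
```

View pics/wrist2.png

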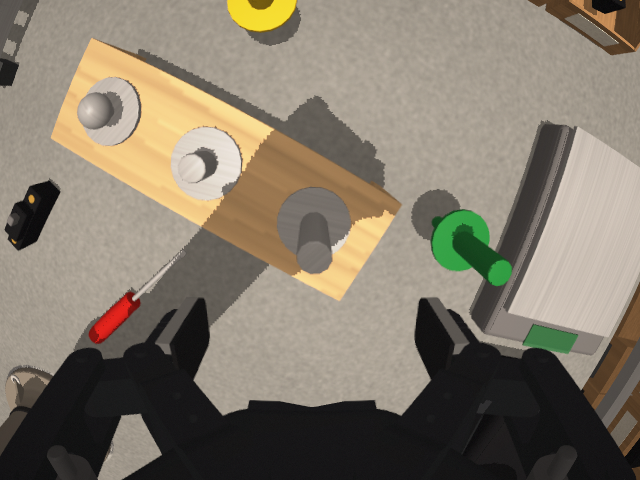

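The wrist view shows the post top at (314,257) and its collar at (314,223), within about 2 px (1.5 mm) of the prediction. The green pin and the short pin are clear of the fingers, so I'll descend and grip.

Emit:
carry_out --moves '[[[0,0,0],[0,0,4],8.5],[[0,0,0],[0,0,8],8.5],[[0,0,0],[0,0,11],8.5],[[0,0,0],[0,0,11.8],8.5],[[0,0,0],[0,0,11.8],8.5]]'

```text
t: 2.68
eef_pos: [0.5064, -0.3387, 0.1507]
tool_rot: [0.0, 0.99, 0.142, -0.0]
contact_force: [-0.4, 0.7, -0.1]
gripper_width: 0.994
```

Emit:
carry_out --moves '[[[0,0,0],[0,0,0],1.5],[[0,0,0],[0,0,0],1.5],[[0,0,0],[0,0,0],1.5],[[0,0,0],[0,0,0],1.5],[[0,0,0],[0,0,0],1.5]]' --newtons 80

```text
t: 3.3
eef_pos: [0.5072, -0.3382, 0.1509]
tool_rot: [0.0, 0.99, 0.142, 0.0]
contact_force: [-0.2, -0.8, 4.7]
gripper_width: 0.242
```

Emit:
carry_out --moves '[[[0,0,0],[0,0,0],1.5],[[0,0,0],[0,0,0],1.5],[[0,0,0],[0,0,-1],1.5],[[0,0,0],[0,0,-3],1.5],[[0,0,0],[0,0,-5],1.5]]'

```text
t: 3.92
eef_pos: [0.506, -0.3372, 0.2001]
tool_rot: [-0.001, 0.99, 0.143, -0.001]
contact_force: [0.5, 0.1, -4.1]
gripper_width: 0.236
```

Emit:
carry_out --moves '[[[0,0,0],[0,0,-3],1.5],[[0,0,0],[0,0,-6],1.5],[[0,0,0],[0,0,-9],1.5],[[0,0,0],[0,0,-10],1.5],[[0,0,0],[0,0,-10],1.5]]'

```text
t: 4.55
eef_pos: [0.5066, -0.3376, 0.3]
tool_rot: [-0.0, 0.99, 0.142, -0.0]
contact_force: [-0.2, 0.1, -3.3]
gripper_width: 0.235
```

Run:
```python
from h import *
np.set_printoptions(precision=4,suppress=True)
i,im=snap("side","side2"); o=bot.get_obs(); print(o["t"],o["eef_pos"],o["contact_force"],o["gripper_width"])
iw,w=snap("wrist","wrist3")
cv2.imwrite("pics/mix3.png",np.hstack([im[150:450,180:480,::-1],w[130:430,160:460,::-1]]))
print("eye shift",tool((.511,.196,o["eef_pos"][2]),o))
```

```text
4.6 [ 0.5062 -0.3375  0.299 ] [-0.2597 -0.6698 -3.2672] 0.23306204624576105
eye shift [ 15.5055 -51.0454   0.053 ]
```

View pics/mix3.png

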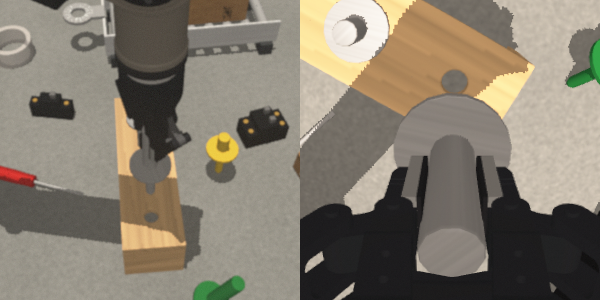

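The pin is held upright and clear of its hole, and the force reads its weight (3.3 N). Next I'll carry it across to above the eye.

Emit:
carry_out --moves '[[[0,0,0],[0.6,-1.9,-0.5],1.5],[[0,0,0],[1.7,-5.7,-1],1.5],[[0,0,0],[3.1,-10.2,-1],1.5],[[0,0,0],[4.6,-15,-1],1.5],[[0,0,0],[6.1,-20,-1],1.5]]'

```text
t: 5.28
eef_pos: [0.5083, -0.1259, 0.3099]
tool_rot: [-0.0, 0.99, 0.143, -0.0]
contact_force: [1.1, -0.1, -3.7]
gripper_width: 0.24
```

Emit:
carry_out --moves '[[[0,0,0],[1.4,-4.5,0],1.5],[[0,0,0],[2.8,-9.2,0],1.5],[[0,0,0],[4.2,-14,0],1.5],[[0,0,0],[5.6,-18.5,0],1.5],[[0,0,0],[6.7,-22,0],1.5]]'

```text
t: 5.9
eef_pos: [0.5098, 0.1046, 0.31]
tool_rot: [-0.0, 0.99, 0.144, -0.0]
contact_force: [0.3, 0.6, -3.4]
gripper_width: 0.235
```

Emit:
carry_out --moves '[[[0,0,0],[0.9,-3,0],1.5],[[0,0,0],[1.8,-6,0],1.5],[[0,0,0],[2.5,-8.3,0],1.5],[[0,0,0],[2.7,-9.0,0],1.5],[[0,0,0],[2.7,-9.0,0],1.5]]'

```text
t: 6.52
eef_pos: [0.5112, 0.1952, 0.31]
tool_rot: [0.0, 0.99, 0.143, -0.0]
contact_force: [0.7, -1.5, -3.3]
gripper_width: 0.234
```

Run:
```python
from h import *
np.set_printoptions(precision=4,suppress=True)
o=bot.get_obs(); i,im=snap("side","side4"); print(o["t"],o["eef_pos"],o["tool_rot"],o["contact_force"],o["gripper_width"],o["q"])
iw,w=snap("wrist","wrist4")
s=cv2.resize(im[40:240,170:370],(400,400),interpolation=cv2.INTER_CUBIC); w2=w[80:480,120:520]
cv2.imwrite("pics/mix4.png",np.hstack([s,w2])[:,:,::-1])
e=(.511,.196,.095)
print("eye in side/wrist",proj(i,e),proj(iw,e,True),"pin base px wrist", proj(iw,np.r_[o["eef_pos"][:2],o["eef_pos"][2]-.051],True))
print("shift",tool((.511,.196,.15),o))
```

```text
6.525 [0.5112 0.1952 0.31  ] [ 0.0003  0.9897  0.1429 -0.0004] [ 0.7435 -1.4692 -3.3296] 0.23443542325592717 [-0.0864  0.2485 -0.4683  1.7618  0.1215  1.1608 -1.875 ]
eye in side/wrist [257.7882 162.6682] [309.649  207.1042] pin base px wrist [309.7648 274.1207]
shift [ 0.0197 -0.0842 15.9972]
```

View pics/mix4.png

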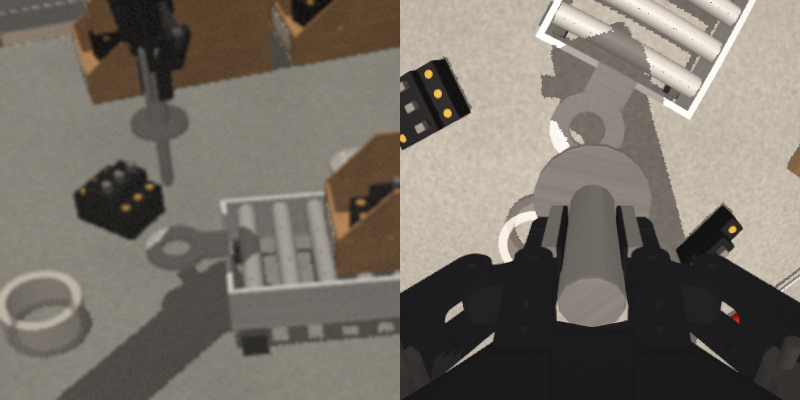

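The eye's bore is at about (307,206) in the wrist frame and the collar's centre at about (312,280). I'll compute the fine correction.

Run:
```python
from h import *
np.set_printoptions(precision=4,suppress=True)
iw=bot.camera_info("wrist"); im=cv2.imread("pics/wrist4.png"); o=bot.get_obs()
e=plane(iw,(307,206),.095,True); c=plane(iw,(312,278),.262,True)
t=plane(iw,(312,381),.342,True)
print(e,"collar",c,"posttop",t,o["eef_pos"]); print("shift to eye",tool(e,o), "collar rel", tool(c,o),tool(t,o))
```

```text
[0.5116 0.1982 0.095 ] collar [0.5109 0.1935 0.262 ] posttop [0.5094 0.1932 0.342 ] [0.5117 0.1939 0.3101]
shift to eye [ 0.1196 -0.4385 21.5077] collar rel [-0.0926  0.0131  4.8083] [-0.2435  0.0067 -3.1917]
```

Emit:
carry_out --moves '[[[0,0,0],[0.1,-0.2,1.5],1.5],[[0,0,0],[0.15,-0.35,4],1.5],[[0,0,0],[0.15,-0.35,6.5],1.5],[[0,0,0],[0.15,-0.35,7.5],1.5],[[0,0,0],[0.15,-0.35,7.5],1.5]]'

```text
t: 7.25
eef_pos: [0.5119, 0.1984, 0.2345]
tool_rot: [0.0, 0.99, 0.142, -0.001]
contact_force: [-0.3, 0.0, -2.9]
gripper_width: 0.242
```

Run:
```python
from h import *
o=bot.get_obs(); i,im=snap("side","side5"); print(o["t"],o["eef_pos"],o["contact_force"])
iw,w=snap("wrist","wrist5")
s=cv2.resize(im[90:210,200:320],(400,400),interpolation=cv2.INTER_CUBIC); w2=w[80:480,120:520]
cv2.imwrite("pics/mix5.png",np.hstack([s,w2])[:,:,::-1])
```

```text
7.25 [0.51191158 0.19842302 0.23451868] [-0.32447223  0.01561014 -2.91067242]
```

View pics/mix5.png

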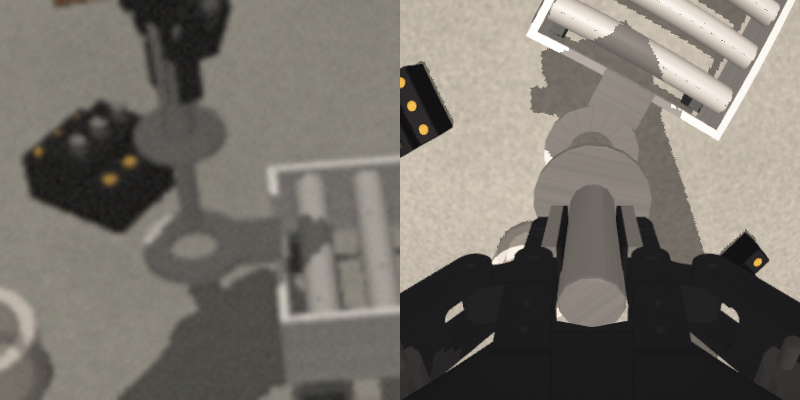

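The shank tip (190,210 in the crop) hangs just above the bore (193,243), and the collar lines up with the ring. I'll lower it on through.

Emit:
carry_out --moves '[[[0,0,0],[0,0,1.2],1.5],[[0,0,0],[0,0,2.4],1.5],[[0,0,0],[0,0,3.6],1.5],[[0,0,0],[0,0,4.8],1.5],[[0,0,0],[0,0,5.5],1.5]]'

```text
t: 7.98
eef_pos: [0.5119, 0.1988, 0.1792]
tool_rot: [0.0, 0.99, 0.142, -0.001]
contact_force: [-0.6, -0.5, -3.6]
gripper_width: 0.238
```

Emit:
carry_out --moves '[[[0,0,0],[0,0,0.8],1.5],[[0,0,0],[0,0,1.8],1.5],[[0,0,0],[0,0,2.4],1.5],[[0,0,0],[0,0,2.8],1.5],[[0,0,0],[0,0,2.8],1.5]]'

```text
t: 8.6
eef_pos: [0.5121, 0.1989, 0.1521]
tool_rot: [0.0, 0.99, 0.142, -0.0]
contact_force: [0.7, 0.7, -3.4]
gripper_width: 0.233
```

Shank is free in the bore; expected seat is at TCP z ≈ 0.146.

Emit:
carry_out --moves '[[[0,0,0],[0,0,0.2],1.5],[[0,0,0],[0,0,0.4],1.5],[[0,0,0],[0,0,0.5],1.5],[[0,0,0],[0,0,0.5],1.5]]'

```text
t: 9.1
eef_pos: [0.5122, 0.1989, 0.1472]
tool_rot: [0.0, 0.99, 0.142, -0.0]
contact_force: [0.8, 0.1, -3.5]
gripper_width: 0.237
```

Emit:
carry_out --moves '[[[0,0,0],[0,0,0.1],1.5],[[0,0,0],[0,0,0.1],1.5]]'

```text
t: 9.35
eef_pos: [0.5122, 0.199, 0.1462]
tool_rot: [0.0, 0.99, 0.142, -0.0]
contact_force: [-0.9, -0.6, -4.4]
gripper_width: 0.239
```

Emit:
carry_out --moves '[[[0,0,0],[0,0,0.1],1.5],[[0,0,0],[0,0,0.1],1.5]]'

```text
t: 9.6
eef_pos: [0.5124, 0.199, 0.146]
tool_rot: [0.0, 0.99, 0.142, 0.0]
contact_force: [-3.6, -2.0, 4.9]
gripper_width: 0.235
```

Emit:
carry_out --moves '[[[0,0,0],[0,0,0.05],1.5],[[0,0,0],[0,0,0.05],1.5]]'

```text
t: 9.85
eef_pos: [0.5124, 0.199, 0.1459]
tool_rot: [0.0, 0.99, 0.142, 0.0]
contact_force: [-4.8, -2.9, 9.2]
gripper_width: 0.238
```

Contact is made at z = 0.146, with 9 N upward. I'll open gently.

Emit:
carry_out --moves '[[[0,0,0],[0,0,0],2.6],[[0,0,0],[0,0,0],3.0],[[0,0,0],[0,0,0],5],[[0,0,0],[0,0,0],8],[[0,0,0],[0,0,0],8.5]]'

```text
t: 10.48
eef_pos: [0.5122, 0.199, 0.1447]
tool_rot: [-0.0, 0.99, 0.142, -0.0]
contact_force: [-0.3, 0.5, 0.7]
gripper_width: 0.964
```

Emit:
carry_out --moves '[[[0,0,0],[0,0,-0.5],8.5],[[0,0,0],[0,0,-3],8.5],[[0,0,0],[0,0,-7],8.5],[[0,0,0],[0,0,-11],8.5],[[0,0,0],[-4,0,-13],8.5]]'

```text
t: 11.1
eef_pos: [0.4758, 0.1887, 0.2775]
tool_rot: [-0.001, 0.99, 0.142, 0.002]
contact_force: [-0.2, -0.3, 0.6]
gripper_width: 0.996
```

Run:
```python
from h import *
np.set_printoptions(precision=4,suppress=True)
o=bot.get_obs(); i,im=snap("side","side6"); print(o["t"],o["eef_pos"],o["contact_force"],o["gripper_width"])
iw,w=snap("wrist","wrist6")
s=cv2.resize(im[90:390,170:470],(400,400),interpolation=cv2.INTER_CUBIC); w2=w[40:440,120:520]
cv2.imwrite("pics/mix6.png",np.hstack([s,w2])[:,:,::-1])
for P in ((.512,.198,.095),(.512,.198,.101),(.512,.198,.181)): print(proj(i,P),proj(iw,P,True))
for c in ("side","wrist"):
  for d in bot.silhouettes("stop_pin",c): print(c,d["score"],d["location"])
```

```text
11.1 [0.4758 0.1887 0.2775] [-0.1981 -0.2948  0.5904] 0.996015833863297
[258.011  162.0348] [313.8001 165.3815]
[257.7278 160.0301] [313.8451 166.0655]
[253.7311 131.7368] [314.6719 178.6652]
side 0.63 [446.4, 461.6]
wrist 0.6 [316.7, 167.1]
```

View pics/mix6.png

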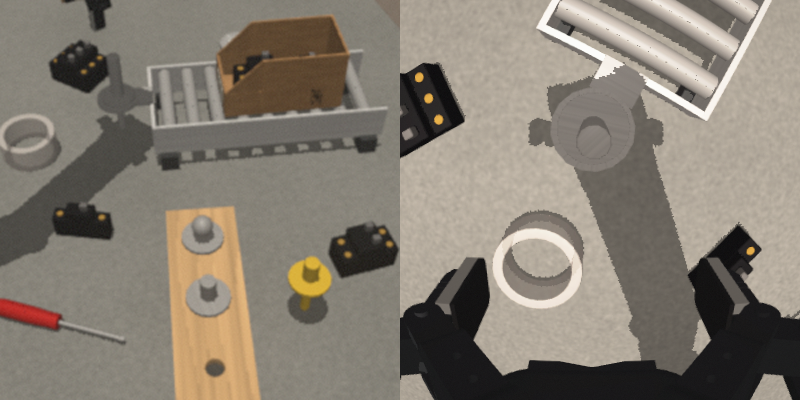

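The pin stands upright in the eye with its collar flat. Its post top is at (314,180) in the wrist view, against a predicted (315,179). The short and knob pins are still in the rack, the bin has not moved, and the gripper is clear.

```bash
python3 -c "
from station import bot
print(bot.get_obs()['joint_vel']); print(bot.hand_in())"
```

```text
[-0.00391138  0.03601697  0.01103862 -0.00911936  0.00549214 -0.00510839
 -0.00072762]
the job is handed in; nothing more can be done
None
```

The stop pin is in the near-end eye and the job is handed in, at about 11 s of the 45 s allowed. I took the steel pin from the rack's right-hand hole and held it all the way down. I let go only after it rested on the eye: contact came at TCP z 0.146 as predicted, with about 9 N upward.

- **Pin:** In the last pictures it stands upright with its collar on the ring. Its post top was within about 2 px of where an upright, seated pin should show.
- **Other things:** The short and knob pins are still in the rack, the bin is on the track, and the gripper is about 13 cm clear with almost no force on it.
- **Disagreements:** The eye measured 2–3 mm differently between cameras, so I corrected from the wrist view before inserting. In the final side picture the network did not report the seated pin, only a low-score hit (0.63) that is probably the green pin. The wrist picture did find the seated pin.

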